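# Wake the TV corner with the press-in switches

### The arm

A 7-joint arm with a two-finger parallel gripper is mounted at the origin on the work surface. World frame = base frame: x ahead of the robot, y to its left, z up, the work surface at z = 0. Lengths are in m, angles in degrees, forces in N, time in s.
With the tool pointing down it reaches from about 0.4 to 0.925 m from the base axis. Payload 4.1 kg.
Tool frame: the origin (TCP) lies on the mounting face of the last link; the fingertips stand 173 mm ahead of it and the grasp point (between the pads) lies 155 mm ahead of it; z points along the fingers, x is the direction in which the jaws open and shut, and the axes are right-handed (so a half turn about z gives the same grasp; the last joint's range is limited). The gripper opens to 85 mm and grips with 20 to 120 N. Pads are 22 mm wide; open, the fingers measure 114 mm over their backs; the gripper's body (76 mm by 85 mm) begins 54 mm behind the grasp point. The pads swing forward as they close: fully open they stand 13 mm farther back than shut.
Start: joints at [59.53, 22.827, 2.584, 88.041, -1.071, 69.15, -2.905], TCP at [0.273, -0.59, 0.405] pointing down, gripper open.
Joint ranges: [-161.44, 161.44], [-28.35, 127.94], [-78.24, 83.42], [0, 140.83], [-78.03, 258.03], [13.02, 114.36], [-168.23, 168.23]. Speed limits (degrees/s): [147.25, 147.25, 180, 180, 180, 180, 180].

### API

Orientations are given as a 3x3 rotation matrix whose columns are the frame's x, y, z axes.
In Python, from cell import ctrl gives the robot as it stands. Calls block until the motion is done:
- ctrl.move_ptp(position, orientation): joint-space move of the TCP to a pose.
- ctrl.move_straight(position, frame=None, max_speed=0.15): straight line of the TCP; frame=None keeps the orientation; max_speed is the mean speed in m/s.
- ctrl.movej(angles): joint-space move.
- ctrl.move_gripper(opening, newtons=None): opening from 0.0 (shut) to 1.0 (fully open); newtons is the grip in N (None keeps the last); returns when the fingers have stopped.
- ctrl.pause(seconds).
- ctrl.inverse_kinematics(position, orientation): joint angles nearest the present ones, or None.
- ctrl.get_image(name): name is "scene" or "side" or "wrist"; returns a dict with "pixels" (480x640x3 uint8, blue, green, red), "fx", "fy", "cx", "cy" (pixels), "eye" and "rotation" of the camera in the world; the wrist camera has in their place "tool_from_camera" (4x4, takes a point from camera to tool coordinates, whose origin is the TCP and whose axes are the tool frame's). Camera axes: x right, y down, z forward; pixel columns grow to the right and rows downward; lengths in m; the calibration is good to about 2 mm. The wrist camera is an equidistant fisheye: a pixel r from the principal point sees the ray r / f radians off the axis. A picture is of the moment at which its call begins: read the wrist's pose just before it. There is no depth.
A pose or a line that the arm cannot do raises ctrl.Unreachable and nothing moves.
- ctrl.close_job(): hands the job in, once; it reports no verdict.
Trained networks look in a picture, given as the dict that the camera call returned (one of the last four; its "shot" number tells which), for a name from the list of things; names that differ only in an ending like _2 or _b are one class to them, and where a whole thing is asked for, a point or a joint stands for the part that bears it (a point fixed in the world has none). Each returns a list of dicts, best first, with "p" (0 to 1); they miss things now and then, are a little off and sometimes report something else, mostly with a low value. They report only what shows in the picture. A call takes as long as a camera call. They do not tell look-alikes from the thing itself.
- ctrl.recognise(picture, query): "extent" ([left, top, right, bottom] as shares, 0 to 1, of the picture: columns of its width, rows of its height, round what is visible of it).
- ctrl.trace(picture, query): "region" (480x640 bool, what is visible of it) and "extent" ([left, top, right, bottom] as shares, 0 to 1, of the picture: columns of its width, rows of its height, round what is visible of it).
- ctrl.mark_of(picture, query): "xy" ([column, row] as shares, 0 to 1, of the picture: columns of its width, rows of its height: a listed point, or the origin of a listed thing).
Readings, each from a call of its own:
- ctrl.current_t(): time.
- ctrl.current_joint_pos(): joint angles.
- ctrl.current_dq(): joint speeds.
- ctrl.current_joint_torque(): joint torques, N m.
- ctrl.current_tcp_pos(): TCP position.
- ctrl.current_eef_rot(): TCP orientation.
- ctrl.current_ft_force(): force on the tool from outside, world axes, zero at the start.
- ctrl.current_torque(): the same for the moment, N m.
- ctrl.current_width(): opening from 0.0 (shut) to 1.0 (fully open).
Only numpy, scipy, OpenCV 4.12 (cv2) and the standard library are available. Lean on these libraries where they do the work, as an engineer would, in place of code of your own. Each camera call takes 0.05 s, during which the arm holds its last target.

### The job

Switch on the TV corner with the press-in switches on the TV stand: with a fingertip, gently press the round one (mains) fully in, then the oblong one (set-top box), then the square one (soundbar), so that all three stay in. Leave the plus-shaped switch (lamp) standing out, never lift or shove any switch, and leave the tin, remote, marble dish and ornament where they are.

Things in the scene. Friction and masses are not known exactly. Their poses are not given: they have to be found in the camera images.
- pad_round: press-in switch, round, 70 mm across, button 46 mm across; dark grey housing 18 mm high, loose on the stand, 0.2 to 0.4 kg; origin: centre of its underside, z up. Its white button of the same outline sits centred on top, its flat top 30 mm above the origin when out and 20 mm when fully in
- pad_oblong: press-in switch, oblong, 46 mm (its x) x 90 mm (its y), button 28 x 66 mm; dark grey housing 18 mm high, loose on the stand, 0.2 to 0.4 kg; origin: centre of its underside, z up. Its white button of the same outline sits centred on top, its flat top 30 mm above the origin when out and 20 mm when fully in
- pad_square: press-in switch, square, 64 x 64 mm, button 42 x 42 mm; dark grey housing 18 mm high, loose on the stand, 0.2 to 0.4 kg; origin: centre of its underside, z up. Its white button of the same outline sits centred on top, its flat top 30 mm above the origin when out and 20 mm when fully in
- pad_cross: press-in switch shaped like a plus sign, 76 mm over the arms, arms 36 mm wide, button 56 mm over its arms, arms 18 mm wide; dark grey housing 18 mm high, loose on the stand, 0.2 to 0.4 kg; origin: centre of its underside, z up. Its white button of the same outline sits centred on top, its flat top 30 mm above the origin when out and 20 mm when fully in; not to be pressed
- btn_round (a joint): how far the round switch's button is pressed down, in m: about 0 (up to 0.002) at first, standing out; 0.010 fully in. Moves straight down, takes about 3 N all the way, then meets a hard stop; stays where it is left (no spring back)
- btn_oblong (a joint): how far the oblong switch's button is pressed down, in m: about 0 (up to 0.002) at first, standing out; 0.010 fully in. Moves straight down, takes about 3 N all the way, then meets a hard stop; stays where it is left (no spring back)
- btn_square (a joint): how far the square switch's button is pressed down, in m: about 0 (up to 0.002) at first, standing out; 0.010 fully in. Moves straight down, takes about 3 N all the way, then meets a hard stop; stays where it is left (no spring back)
- btn_cross (a joint): how far the plus-shaped switch's button is pressed down, in m: about 0 (up to 0.002) at first, standing out; 0.010 fully in. Moves straight down, takes about 3 N all the way, then meets a hard stop; stays where it is left (no spring back)
- tin: lidded steel tin with a snap latch, 89 x 129 x 56 mm high (latch on its -x side); loose; origin: centre of underside; to be left alone
- remote: blue plastic remote lying flat, 46 mm (x) x 160 mm (y) x 18 mm high; loose; origin: centre of underside; to be left alone
- dish: green glass dish of marbles, 104 mm across the rim, 30 mm high; loose; origin: centre of underside; to be left alone
- ornament: silver ceramic ornament shaped like a gourd, 60 mm across, 90 mm high; loose; origin: centre of underside; to be left alone
Things that resemble listed ones, but are neither listed nor needed, are in the scene too. What is shaped like the pad_round but blue or red is not meant.

How it is judged:
By the outcome, as a careful person would: the job done as asked, in the order asked, and still so for the second after the job is handed in, with the robot touching nothing.
It also fails if it takes over 42 s, if anything falls off the work surface, if the arm or the gripper's body presses on something with over 40 N, if the wrist force passes 120 N, or if a joint passes its speed limit or range.

## Working session

There is one attempt and no reset: what is moved stays moved. The work goes in short steps, each a Python script; the robot and the scene stay as the last script left them, time stands still between calls to the robot, and variables do not carry over. Pictures are saved under pics/ and viewed, and the job is handed in when it is done.

```bash
ls; mkdir -p pics
python3 - <<'E'
from cell import ctrl
import cv2
print(ctrl.current_t())
for n in ["scene","side","wrist"]:
    p=ctrl.get_image(n); cv2.imwrite(f"pics/a_{n}.png",p["pixels"])
    print(n,{k:v for k,v in p.items() if k!="pixels"})
print(ctrl.current_t(),ctrl.current_tcp_pos(),ctrl.current_eef_rot())
E
```

```text
pics
0.0
scene {'fx': 604.707404557155, 'fy': 604.707404557155, 'cx': 316.7160542092547, 'cy': 232.07879437176842, 'eye': array([ 1.40386706, -0.35231981,  0.70376425]), 'rotation': array([[ 0.38928934,  0.54568597, -0.74207859],
       [ 0.92088547, -0.21256008,  0.32678459],
       [ 0.02058548, -0.81058314, -0.58526166]]), 'shot': 1}
side {'fx': 497.7899519227799, 'fy': 497.7899519227799, 'cx': 319.34652334456956, 'cy': 245.9289564018601, 'eye': array([0.1395063 , 0.53618378, 0.85855545]), 'rotation': array([[-0.74630676, -0.51132703,  0.42611134],
       [-0.66556924,  0.57966257, -0.47011583],
       [-0.00661787, -0.63445722, -0.77292964]]), 'shot': 2}
wrist {'fx': 371.64829954431775, 'fy': 371.64829954431775, 'cx': 316.314377466951, 'cy': 242.8070547568408, 'tool_from_camera': array([[ 9.99999385e-01, -1.10937845e-03, -7.39564706e-06,
         9.83996380e-05],
       [ 1.07294449e-03,  9.65419683e-01,  2.60698456e-01,
        -6.46870316e-02],
       [-2.82073346e-04, -2.60698303e-01,  9.65420279e-01,
         3.06429843e-02],
       [ 0.00000000e+00,  0.00000000e+00,  0.00000000e+00,
         1.00000000e+00]]), 'shot': 3}
0.15 [ 0.27258593 -0.58985514  0.40389835] [[ 4.19509420e-01 -9.07750712e-01 -7.01419009e-04]
 [-9.07749769e-01 -4.19509997e-01  1.31087962e-03]
 [-1.48420419e-03  8.67865965e-05 -9.99998895e-01]]
```

View pics/a_scene.png

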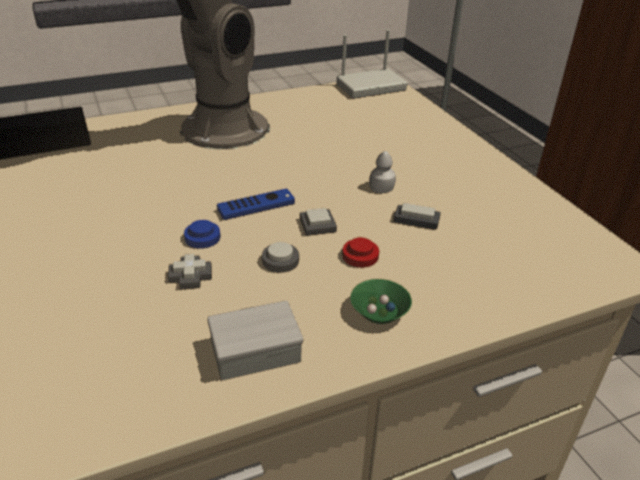

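View pics/a_side.png

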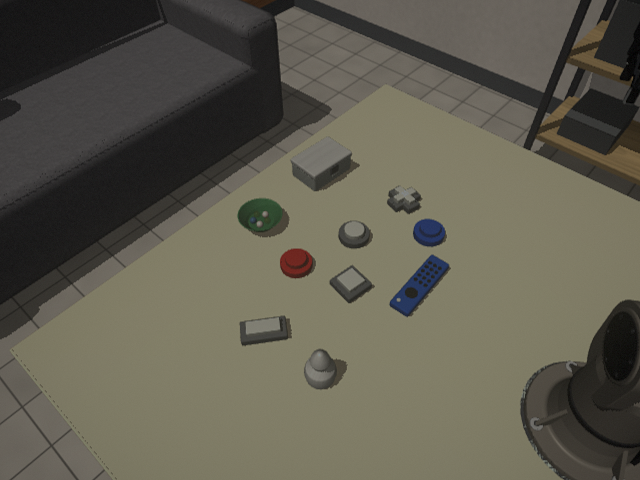

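View pics/a_wrist.png

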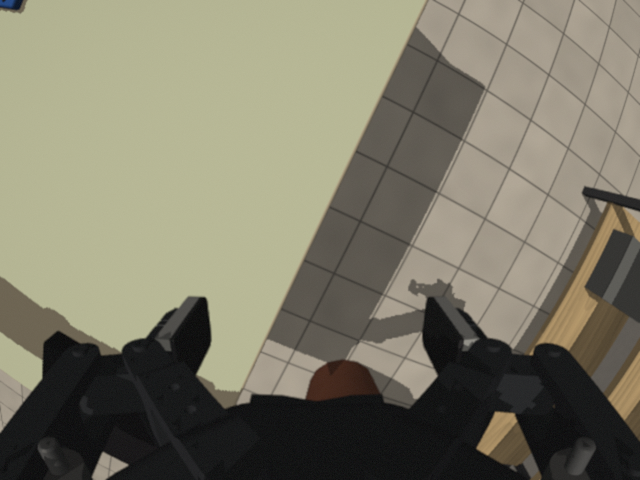

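The scene picture shows round at (281,255), square (318,220), oblong (417,215) and plus (190,270). In the side picture they are at (354,233), (350,283), (264,330) and (404,198). The blue and red round ones are decoys. Next I'll triangulate.

```bash
cat > h.py <<'E'
import numpy as np, cv2
def ray(p,uv):
    d=np.array([(uv[0]-p["cx"])/p["fx"],(uv[1]-p["cy"])/p["fy"],1.]); d=p["rotation"]@d
    return p["eye"],d/np.linalg.norm(d)
def tri(rs):
    A=sum(np.eye(3)-np.outer(d,d) for o,d in rs); b=sum((np.eye(3)-np.outer(d,d))@o for o,d in rs)
    x=np.linalg.solve(A,b); return x,[np.linalg.norm(np.cross(x-o,d))*1e3 for o,d in rs]
def onplane(p,uv,z):
    o,d=ray(p,uv); return o+d*(z-o[2])/d[2]
E
python3 - <<'E'
from cell import ctrl
from h import *
np.set_printoptions(precision=4,suppress=True)
S=ctrl.get_image("scene"); D=ctrl.get_image("side")
seed={"round":((281,250),(354,230)),"oblong":((418,211),(264,326)),"square":((318,216),(350,279)),"cross":((190,266),(404,195))}
for k,(a,b) in seed.items():
    for q in ["pad_"+k]:
        u=[]
        for P,s in((S,a),(D,b)):
            c=[]
            for r in ctrl.mark_of(P,q): 
                xy=np.array(r["xy"])*[640,480]; c.append((xy.round(1),round(r["p"],2)))
            best=min(c,key=lambda t:np.hypot(*(t[0]-s))) if c else None
            u.append(best)
        print(q,u)
        if all(u): print("  tri",*tri([ray(S,u[0][0]),ray(D,u[1][0])]))
    # white button segmentation around seed
    ws=[]
    for P,s in((S,a),(D,b)):
        g=P["pixels"].astype(int); w=(g.min(2)>(130 if P is S else 140))&(g.max(2)-g.min(2)<28)
        m=np.zeros((480,640),bool); m[s[1]-25:s[1]+25,s[0]-32:s[0]+32]=1
        n,l,st,ce=cv2.connectedComponentsWithStats((w&m).astype(np.uint8))
        i=1+np.argmax(st[1:,4]) if n>1 else 0
        ws.append(ce[i]); print("  white",ce[i],st[i])
    print("  wtri",*tri([ray(S,ws[0]),ray(D,ws[1])]), onplane(S,ws[0],.03),onplane(D,ws[1],.03))
for n,P in(("S",S),("D",D)):
    a=P["pixels"][190:290,160:450] if n=="S" else P["pixels"][170:370,220:460]
    cv2.imwrite(f"pics/z_{n}.png",cv2.resize(a,None,fx=2.7 if n=="S" else 3,fy=2.7 if n=="S" else 3,interpolation=cv2.INTER_CUBIC))
print(ctrl.current_t())
E
```

```text
pad_round [(array([360.6, 257.8]), 0.74), (array([298.2, 264.4]), 0.93)]
  tri [ 0.6146  0.0844 -0.0012] [np.float64(2.4387003517012324), np.float64(2.438700351701156)]
  white [280.2752 249.3945] [269 243  23  14 218]
  white [319.5 239.5] [     0      0    640    480 307200]
  wtri [ 0.598  -0.0263  0.0224] [np.float64(40.59049869446399), np.float64(40.590498694464)] [ 0.5752 -0.0593  0.03  ] [0.6081 0.0185 0.03  ]
pad_oblong [(array([416.3, 216.9]), 0.63), (array([261.4, 329.9]), 0.64)]
  tri [0.55   0.2487 0.0091] [np.float64(3.139623962381475), np.float64(3.139623962381526)]
  white [418.1158 209.0737] [402 204  33  11 190]
  white [319.5 239.5] [     0      0    640    480 307200]
  wtri [0.6006 0.1278 0.112 ] [np.float64(68.97282919063971), np.float64(68.97282919063952)] [0.5508 0.246  0.03  ] [0.6081 0.0185 0.03  ]
pad_square [(array([312.1, 224.3]), 0.66), (array([348.7, 283.9]), 0.84)]
  tri [0.4936 0.0453 0.0033] [np.float64(7.049340489333022), np.float64(7.049340489332987)]
  white [318.209  214.8983] [307 209  23  13 177]
  white [319.5 239.5] [     0      0    640    480 307200]
  wtri [0.5745 0.0324 0.0775] [np.float64(16.504071024087715), np.float64(16.504071024087818)] [0.4971 0.0493 0.03  ] [0.6081 0.0185 0.03  ]
pad_cross [(array([192.5, 276.6]), 0.56), (array([405.5, 201.2]), 0.79)]
  tri [ 0.5514 -0.2228 -0.0005] [np.float64(4.100166538074479), np.float64(4.100166538074412)]
  white [189.112  263.6564] [174 255  31  19 259]
  white [319.5 239.5] [     0      0    640    480 307200]
  wtri [ 0.6036 -0.1245 -0.0037] [np.float64(114.51893757433425), np.float64(114.51893757433426)] [ 0.5555 -0.2229  0.03  ] [0.6081 0.0185 0.03  ]
0.65
```

View pics/z_S.png

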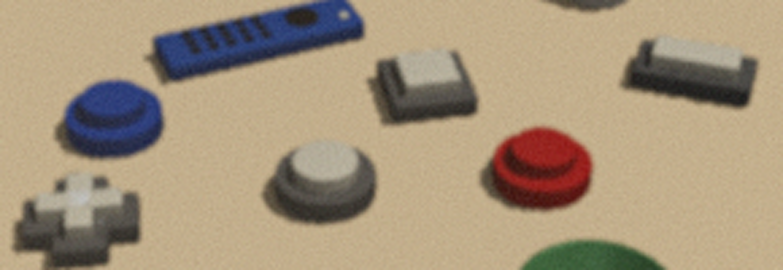

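View pics/z_D.png

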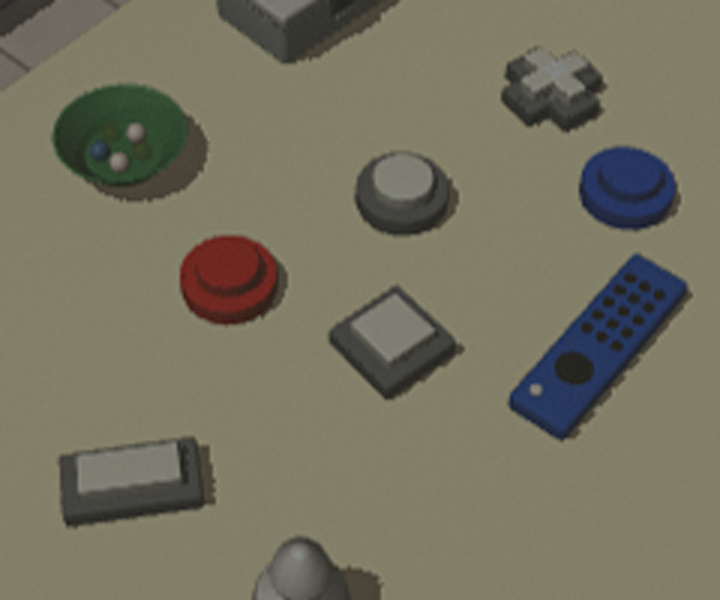

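The zooms confirm the shapes. The white round, oblong, square and plus switches are separate from the red and blue decoys, and the network had picked the red one for round. I'll redo the side segmentation with a suitable threshold.

Run:
```python
from cell import ctrl
from h import *
np.set_printoptions(precision=4,suppress=True)
S=ctrl.get_image("scene"); D=ctrl.get_image("side")
seed={"round":((280,249),(354,229)),"oblong":((418,209),(263,326)),"square":((318,215),(351,279)),"cross":((189,264),(404,194))}
for k,(a,b) in seed.items():
    ws=[]
    for P,s in((S,a),(D,b)):
        g=cv2.GaussianBlur(P["pixels"],(3,3),0).astype(int); c=g[s[1],s[0]]
        w=(np.abs(g-c).max(2)<24)&(g[:,:,2]-g[:,:,0]<30)
        m=np.zeros((480,640),bool); m[s[1]-22:s[1]+22,s[0]-30:s[0]+30]=1
        n,l,st,ce=cv2.connectedComponentsWithStats((w&m).astype(np.uint8),connectivity=4)
        i=l[s[1],s[0]]; cs,_=cv2.findContours((l==i).astype(np.uint8),0,2)
        h=cv2.convexHull(max(cs,key=len)); M=cv2.moments(h); u=np.array([M["m10"]/M["m00"],M["m01"]/M["m00"]])
        ws.append(u); print(k,c,u,st[i])
        if k in("oblong","square"):
            r=cv2.minAreaRect(np.float32([onplane(P,q[0],.03)[:2] for q in h])*1000); print("   rect",r)
    x,e=tri([ray(S,ws[0]),ray(D,ws[1])]); print("  tri",x,np.round(e,1),"planes",onplane(S,ws[0],.03)[:2],onplane(D,ws[1],.03)[:2])
print(ctrl.current_t())
```

```text
round [154 174 180] [280.173  249.0951] [269 243  23  13 242]
round [115 126 128] [353.5 228.5] [ 324  207   60   44 2080]
  tri [ 0.5732 -0.0576  0.0283] [1.2 1.2] planes [ 0.5743 -0.0591] [ 0.5728 -0.0551]
oblong [157 174 181] [418.2144 208.9588] [403 204  32  11 184]
   rect ((550.2346801757812, 246.1189422607422), (62.99646759033203, 22.042617797851562), 50.55440139770508)
oblong [115 126 128] [262.5 325.5] [ 233  304   60   44 1756]
   rect ((549.3782958984375, 250.41871643066406), (119.75902557373047, 93.83832550048828), 41.5263557434082)
  tri [0.5478 0.249  0.0276] [0.5 0.5] planes [0.5506 0.2464] [0.547  0.2503]
square [156 175 182] [317.9461 214.6018] [307 209  22  12 193]
   rect ((495.8080139160156, 49.38683319091797), (37.645118713378906, 36.26601028442383), 79.75914001464844)
square [115 127 128] [350.2356 278.8827] [338 269  26  21 315]
   rect ((491.3622741699219, 55.098323822021484), (40.34248352050781, 39.21723937988281), 80.40878295898438)
  tri [0.4921 0.0522 0.0264] [1.2 1.2] planes [0.4959 0.0492] [0.4911 0.0555]
cross [180 186 188] [188.7746 262.5873] [184 259  10   8  64]
cross [129 131 129] [404.2736 193.2411] [395 186  19  15 167]
  tri [ 0.5531 -0.2218  0.0295] [1.3 1.3] planes [ 0.5523 -0.2228] [ 0.5531 -0.2198]
0.75
```

The triangulated button tops are at about 26–28 mm, which fits the 28–30 mm expected. I'll shut the gripper, move high above the buttons, and check with the wrist camera.

```bash
cat >> h.py <<'E'
def Rdown(yaw):
    y=np.radians(yaw); x=np.array([np.cos(y),np.sin(y),0]); z=np.array([0,0,-1.]); return np.column_stack([x,np.cross(z,x),z])
def wray(p,pos,R,uv):
    dx,dy=uv[0]-p["cx"],uv[1]-p["cy"]; r=np.hypot(dx,dy); th=r/p["fx"]
    d=np.array([np.sin(th)*dx/r,np.sin(th)*dy/r,np.cos(th)]); T=np.array(p["tool_from_camera"])
    return pos+R@T[:3,3], R@(T[:3,:3]@d)
def wproj(p,pos,R,X):
    T=np.array(p["tool_from_camera"]); c=T[:3,:3].T@(R.T@(np.asarray(X)-pos)-T[:3,3])
    th=np.arctan2(np.hypot(c[0],c[1]),c[2]); s=th*p["fx"]/np.hypot(c[0],c[1]); return c[0]*s+p["cx"],c[1]*s+p["cy"]
E
python3 - <<'E'
from cell import ctrl
from h import *
np.set_printoptions(precision=4,suppress=True)
S=ctrl.get_image("scene")
a,b=[onplane(S,u,.03) for u in ((402.5,207),(434,211))]; d=b-a; yaw=np.degrees(np.arctan2(d[1],d[0])); print("oblong yaw",yaw)
for y in (yaw,yaw-180,-65): print(y, ctrl.inverse_kinematics([.549,.248,.32],Rdown(y)), ctrl.inverse_kinematics([.5735,-.057,.32],Rdown(y)))
t=ctrl.current_t(); ctrl.move_gripper(0.0,20); print("grip",ctrl.current_t()-t,ctrl.current_width())
t=ctrl.current_t(); ctrl.move_ptp([.5735,-.057,.36],Rdown(-65)); print("ptp",ctrl.current_t()-t)
pos=np.array(ctrl.current_tcp_pos());R=np.array(ctrl.current_eef_rot())
W=ctrl.get_image("wrist"); im=W["pixels"].copy()
for X in ([.5735,-.057,.03],[.549,.248,.03],[.493,.0515,.03],[.553,-.222,.03]):
    u=wproj(W,pos,R,X); print(u)
    cv2.circle(im,tuple(int(round(v)) for v in u),3,(0,0,255),1)
cv2.imwrite("pics/w1.png",im); np.savez("w1.npz",pos=pos,R=R,im=W["pixels"])
print(pos,ctrl.current_t())
E
```

```text
oblong yaw 55.55745620808505
55.55745620808505 [ 14.6826  33.501  -59.6451  98.9864  31.4068  66.0613   1.4063] [ 28.7759  22.803  -34.5281 103.0043  14.8871  58.7654  44.1006]
-124.44254379191494 [ -64.1363   30.4465   49.0869  101.0876  -26.0852   60.5632 -130.2001] [   9.9659   20.0771  -10.6028  103.5151    4.3292   56.7989 -126.8222]
-65 [   8.9062   29.6429  -50.1686   99.1194   25.1786   63.2212 -114.2308] [ 17.8998  20.8113 -20.5327 103.2945   8.5063  57.401  -71.0022]
grip 0.7666999999999999 0.0016499201315960717
ptp 2.1916
(np.float64(314.3253706109201), np.float64(223.03152148295214))
(np.float64(26.258980685034032), np.float64(124.00068850531942))
(np.float64(166.01112123535108), np.float64(254.41778389208216))
(np.float64(463.6832975274815), np.float64(315.1338079775908))
[ 0.5735 -0.0585  0.36  ] 3.8083
```

View pics/w1.png

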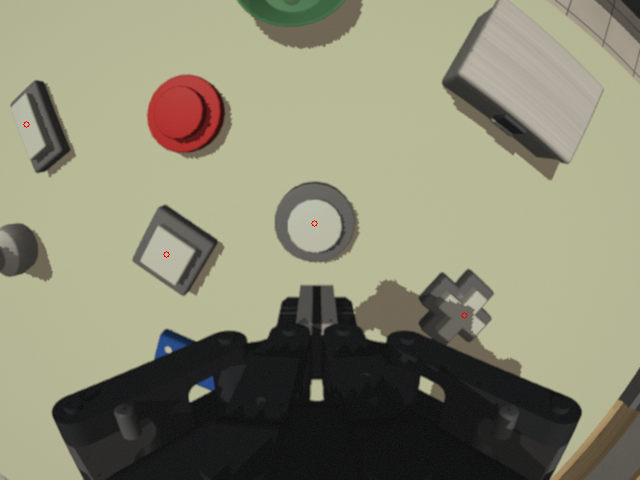

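The wrist view agrees with the projections to about 3 px: round (315,226), square (166,256), oblong (27,126), plus (464,312). I'll refine the round one from the segmented wrist picture and press it with force monitoring.

```bash
cat >> h.py <<'E'
def refine(ctrl,X,name,z=.0293):
    pos=np.array(ctrl.current_tcp_pos());R=np.array(ctrl.current_eef_rot())
    W=ctrl.get_image("wrist"); u=wproj(W,pos,R,X); im=W["pixels"]
    w=((im.min(2)>135)&(im[:,:,2].astype(int)-im[:,:,0]<25)&(im.max(2).astype(int)-im.min(2)<30)).astype(np.uint8)
    n,l,st,ce=cv2.connectedComponentsWithStats(w,connectivity=4)
    i=min((i for i in range(1,n) if st[i,4]>150),key=lambda i:np.hypot(*(ce[i]-u)))
    c,_=cv2.findContours((l==i).astype(np.uint8),0,2); h=cv2.convexHull(max(c,key=len))
    P=[]
    for q in h:
        o,d=wray(W,pos,R,q[0]); P.append((o+d*(z-o[2])/d[2])[:2])
    r=cv2.minAreaRect(np.float32(P)*1000)
    im=im.copy(); cv2.drawContours(im,[h],-1,(0,0,255),1); cv2.imwrite(f"pics/{name}.png",im)
    print(name,"proj",np.round(u,1),"seg",ce[i].round(1),"rect",np.round(r[0],1),np.round(r[1],1),round(r[2],1))
    return np.array(r[0])/1000
def press(ctrl,xy,yaw,hi=.30,stop=12):
    R=Rdown(yaw); 
    ctrl.move_straight([*xy,.211],R,.12); ctrl.pause(.2)
    b=np.array(ctrl.current_ft_force()); p=ctrl.current_tcp_pos(); print("pre",np.round(p,4),"bias",b.round(2))
    z=.211; hit=0
    while z>.1885:
        z-=.001; ctrl.move_straight([*xy,z],R,.02)
        f=np.array(ctrl.current_ft_force())-b; a=ctrl.current_tcp_pos()
        print(f"{z:.4f} {a[2]:.4f}",f.round(1))
        if f[2]>stop: break
    print("end xy",np.round(ctrl.current_tcp_pos(),4))
    ctrl.move_straight([*xy,hi],R,.15); print("t",ctrl.current_t())
E
python3 - <<'E'
from cell import ctrl
from h import *
c=refine(ctrl,[.5735,-.057,.03],"w_round")
refine(ctrl,[.549,.248,.03],"w_obl"); refine(ctrl,[.493,.0515,.03],"w_sq")
print(ctrl.current_t(),ctrl.current_tcp_pos())
E
```

```text
w_round proj [314.4 223.1] seg [313.9 225.4] rect [571.1 -57.8] [43.3 43.2] 24.8
w_obl proj [ 26.5 124. ] seg [ 27.2 126.2] rect [547.3 247.9] [63.5 26.2] 50.5
w_sq proj [166.5 254.6] seg [166.8 255.2] rect [491.5  51.6] [40.  40.2] 80.2
3.9583 [ 0.57348024 -0.05781078  0.35999074]
```

```bash
sleep 0
```

```text
(no output)
```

All three agree within 2 mm, and the outlines match the known button sizes. Pressing round.

Run:
```python
from cell import ctrl
from h import *
press(ctrl,(.572,-.0575),-65)
P=ctrl.get_image("side"); cv2.imwrite("pics/s1.png",cv2.resize(P["pixels"][170:370,220:460],None,fx=3,fy=3))
W=ctrl.get_image("wrist"); cv2.imwrite("pics/w2.png",W["pixels"])
```

```text
pre [ 0.5722 -0.0575  0.2116] bias [-0.77 -0.4  -0.18]
0.2100 0.2100 [ 0.5 -0.5 -0.5]
0.2090 0.2089 [ 1.1  1.1 -0.5]
0.2080 0.2079 [-0.1  1.   0.5]
0.2070 0.2069 [0.9 0.3 0.2]
0.2060 0.2059 [1.3 0.4 0.7]
0.2050 0.2049 [-0.3  1.2 -0.1]
0.2040 0.2039 [ 1.7  0.9 -0.2]
0.2030 0.2029 [ 0.1  0.5 -0.1]
0.2020 0.2021 [0.4 0.2 2.1]
0.2010 0.2011 [-0.1  0.6  2.1]
0.2000 0.2000 [ 0.6 -0.1  3. ]
0.1990 0.1989 [ 0.8 -0.8  2.1]
0.1980 0.1979 [1.3 0.2 1.9]
0.1970 0.1969 [1.9 0.7 0.5]
0.1960 0.1960 [ 1.8 -0.5  0.7]
0.1950 0.1949 [0.6 0.7 1.9]
0.1940 0.1939 [1.9 0.9 1.6]
0.1930 0.1935 [1.4 0.5 6.4]
0.1920 0.1934 [-1.4  0.2 12.3]
end xy [ 0.5722 -0.0574  0.1934]
t 11.1667
```

View pics/w2.png

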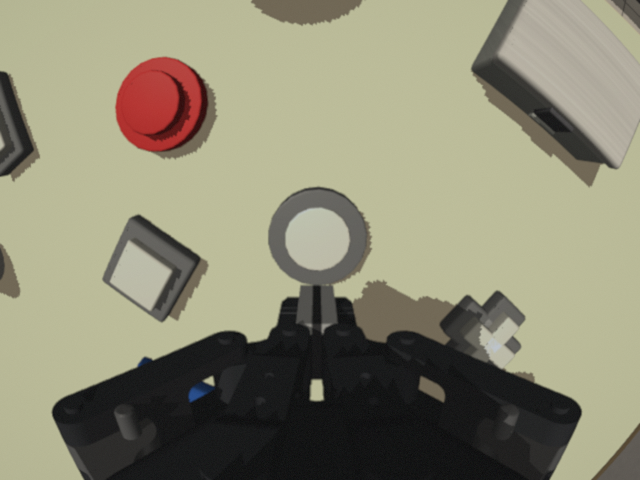

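View pics/s1.png

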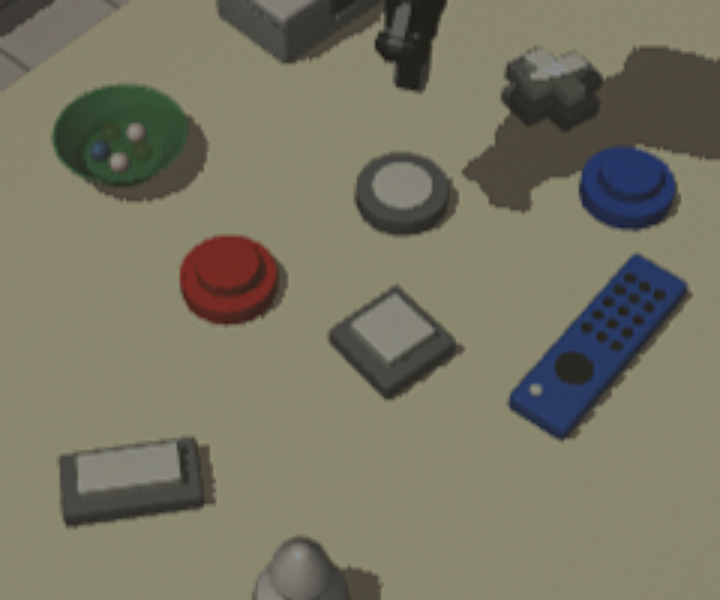

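Round is fully in (hard stop at tip height 20 mm, flush ring visible at (318,238)) and has not moved. Next is oblong, checked again from above.

```bash
sed -i 's/\.211/.207/g' h.py
python3 - <<'E'
from cell import ctrl
from h import *
R=Rdown(50.5)
q=ctrl.inverse_kinematics([.549,.248,.33],R); print(np.round(q,1))
# fk-free check: move and report
ctrl.move_ptp([.548,.248,.33],R); ctrl.pause(.2)
print(ctrl.current_t(),ctrl.current_tcp_pos())
refine(ctrl,[.548,.248,.03],"w_obl2"); refine(ctrl,[.492,.0515,.03],"w_sq2")
E
```

```text
[  7.5  28.2 -48.   98.6  23.1  63.6   2.9]
12.65 [0.54855199 0.24667219 0.32965079]
w_obl2 proj [319.2 232.7] seg [318.6 229.9] rect [546.4 248.8] [63.9 26.1] 50.4
w_sq2 proj [113.  322.1] seg [ 52.3 452.4] rect [ 550.8 -221.6] [45.9 48.7] 30.0
```

View pics/w_obl2.png

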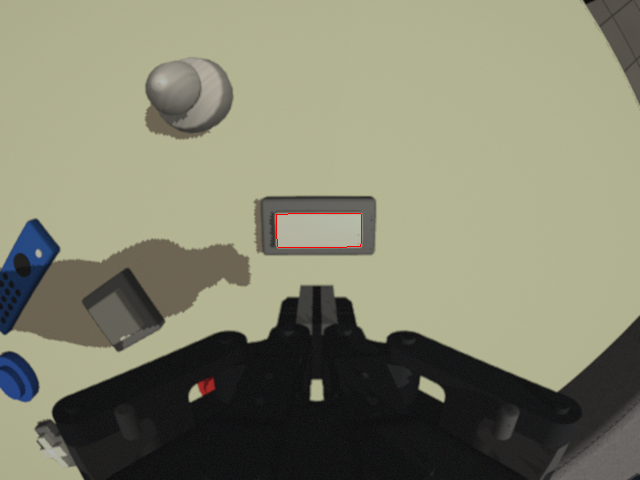

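The oblong is centred at (319,230) and its outline fits, so I'll use (0.5468, 0.2485). The square is in the arm's shadow here, so I'll keep its earlier fix.

Run:
```python
from cell import ctrl
from h import *
press(ctrl,(.547,.2485),50.5,hi=.30)
W=ctrl.get_image("wrist"); cv2.imwrite("pics/w3.png",W["pixels"])
ctrl.move_ptp([.492,.0515,.32],Rdown(80.2-90 if False else 80.2)); ctrl.pause(.2)
print(ctrl.current_t(),ctrl.current_tcp_pos())
refine(ctrl,[.492,.0515,.03],"w_sq3")
```

```text
pre [0.5472 0.2486 0.2077] bias [-1.11  1.05  0.41]
0.2060 0.2060 [ 0.3 -0.6  0.2]
0.2050 0.2049 [ 1.5 -0.7 -0.1]
0.2040 0.2039 [ 1.1 -1.4  0.2]
0.2030 0.2029 [ 2.2 -0.7 -0.9]
0.2020 0.2020 [ 0.8 -1.6  0.3]
0.2010 0.2012 [ 0.7 -1.1  1.3]
0.2000 0.2000 [ 0.7 -0.7  1.2]
0.1990 0.1989 [ 1.7 -0.8  2.4]
0.1980 0.1979 [ 1.9 -0.7  1.7]
0.1970 0.1969 [ 2.  -0.3  1.2]
0.1960 0.1959 [ 2.4 -0.5  0.1]
0.1950 0.1950 [ 2.9 -0.6  1.5]
0.1940 0.1940 [ 1.7 -0.4  2.7]
0.1930 0.1935 [ 1.3 -0.2  4.4]
0.1920 0.1934 [-0.7 -2.8 12.4]
end xy [0.5471 0.2488 0.1934]
t 18.7417
19.825 [0.49230518 0.05309197 0.32007908]
w_sq3 proj [314.8 238.3] seg [315.1 234.5] rect [490.1  51.9] [40.7 40.3] 80.3
```

View pics/w3.png

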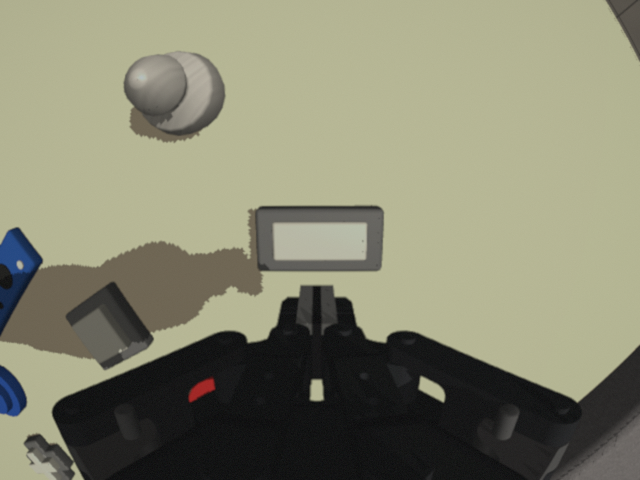

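View pics/w_sq3.png

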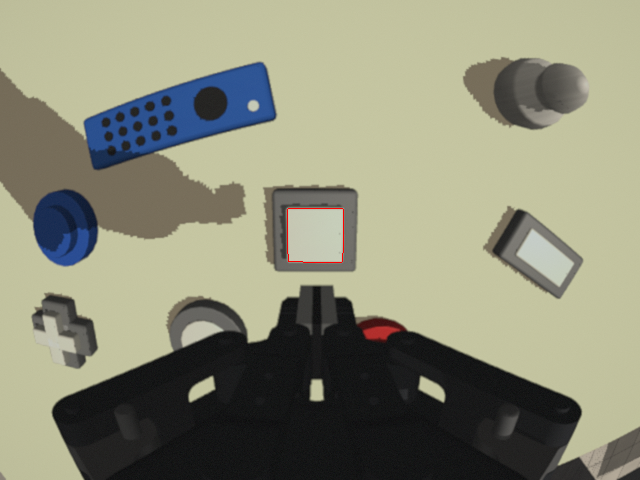

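Oblong is in: its rim is even around (320,241) and the hard stop was felt. Square is seen at (315,235), giving (0.491, 0.0518).

Run:
```python
from cell import ctrl
from h import *
press(ctrl,(.491,.0518),80.2,hi=.32)
W=ctrl.get_image("wrist"); cv2.imwrite("pics/w4.png",W["pixels"])
ctrl.move_ptp([.40,-.35,.42],Rdown(0)); ctrl.pause(.2)
for n in("scene","side"):
    P=ctrl.get_image(n); cv2.imwrite(f"pics/e_{n}.png",P["pixels"])
print(ctrl.current_t())
```

```text
pre [0.4913 0.0518 0.2076] bias [ 0.61 -0.38  0.92]
0.2060 0.2061 [-1.2 -0.3 -0.5]
0.2050 0.2049 [-0.2 -0.2 -0.8]
0.2040 0.2039 [-0.5  0.6 -1.2]
0.2030 0.2029 [ 0.6  1.3 -1.4]
0.2020 0.2019 [ 0.1  0.5 -0.8]
0.2010 0.2010 [-0.8 -0.3 -0.4]
0.2000 0.2000 [-0.7  1.1  1.3]
0.1990 0.1990 [-0.1  0.5  0.6]
0.1980 0.1979 [-0.5 -0.2  0.8]
0.1970 0.1969 [-0.2  1.8  0.1]
0.1960 0.1959 [-0.3  0.8  0.4]
0.1950 0.1949 [-0.   1.4  0.3]
0.1940 0.1939 [0.4 0.8 0.1]
0.1930 0.1935 [-0.8 -0.6  5.1]
0.1920 0.1934 [-4.  -0.8 15.4]
end xy [0.4912 0.0522 0.1934]
t 25.9167
27.8333
```

View pics/w4.png

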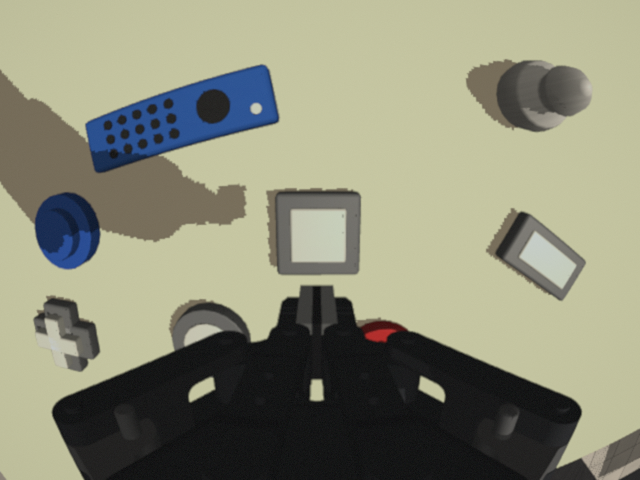

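View pics/e_side.png

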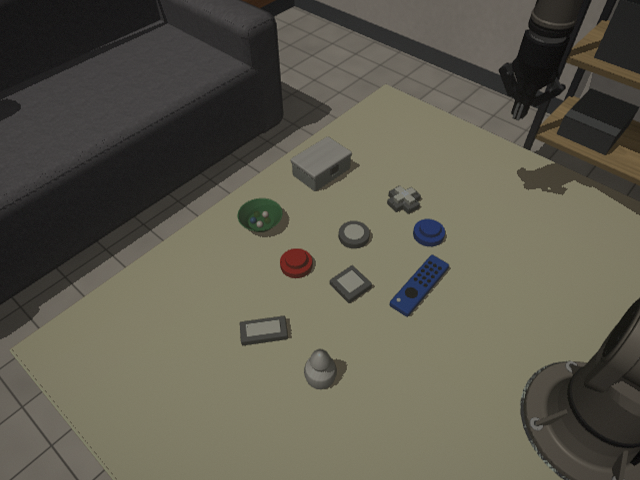

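View pics/e_scene.png

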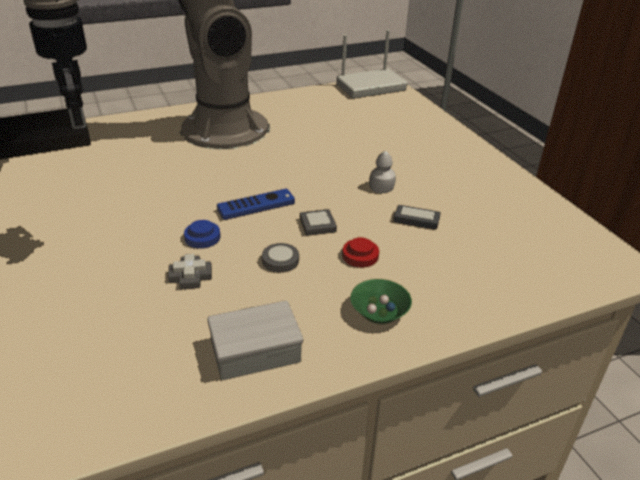

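All three are flush in both views: round (281,256), oblong (417,215), square (318,221). The plus at (190,270) still stands out, and everything else is where it was. Handing in.

Run:
```python
from cell import ctrl
ctrl.close_job(); print(ctrl.current_t())
```

```text
the job is handed in; nothing more can be done
the job is handed in; nothing more can be done
```

I pressed the round, then the oblong, then the square switch fully in with the shut fingertips and handed the job in after about 28 s of the 42 s allowed. `close_job` reports no verdict.

- **Presses:** each was straight down and stopped at the hard stop, with the fingertips about 20.4 mm above the stand. The highest force reading was 12 to 15 N.
- **Final pictures:** all three buttons sit flush and the plus-shaped switch still stands out. The switches, tin, remote, dish and ornament show no visible movement, and the arm is clear of everything.
- **Checks that disagreed:** the trained network reported the red look-alike as the round switch, so I used the white button itself instead. One wrist-camera check of the square failed because it was in the arm's shadow. I repeated it from directly above before pressing, and it matched the earlier position within about 2 mm.

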